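Fit the second support rod into the tile cutter

TASK

The tile cutter already has one of its two support rods fitted; put in the missing one. Take the long rod with the black knob from the wooden rack, push its bare end about halfway into the cutter's empty socket and let go, then take it again further back and push it fully home, until its collar meets the socket. Leave the short rod and the plain bar lying on the rack.

Things in the scene. Friction and masses are not known exactly. Their poses are not given: they have to be found in the camera images.
- strut_center (a point): Long support rod, loose, about 0.18 kg, 200 mm long, level on the rack, axis 40 mm above the table: bare steel shaft (dia 14, length 160), collar (dia 36, 6 thick), black knob (dia 26, 34 long). Point: on its axis, 100 mm from tip and knob end; +y runs to the knob: collar y 60 to 66, knob 66 to 100, balance about -27. The rack's crossbars are at y = -35 and 52; grip the shaft between them.
- socket (a point): Centre of the empty socket's mouth, 52 mm above the table: level square tube, 26 mm inside, 6 mm walls, 180 deep, in the side of the fixed grey tile cutter (400 x 190, bed 81 high). +y points out: the rod goes in along -y. Let go inside, the rod lies on the tube floor, axis 46 above the table, level if 80 mm or more is in. Home: collar on tube end, rod centre at y = -60. Friction 1 to 2 N.
- short_center (a point): Short support rod, a bystander in another rack slot: same shaft, collar and knob as the long rod but only 145 mm long in all. Point: the middle of its length, on its axis.
- bar_center (a point): Plain thin steel bar, a bystander in another slot of the rack: diameter 8 mm, length 200 mm, no collar or knob. Point: its middle. The rack: a fixed wooden board 240 x 130 x 8 mm with two crossbars 12 mm wide and 43 mm high, notched into three slots 75 mm apart, which hold the three rods in any order, knobs to the same side.

How it is judged:
By the outcome, as a careful person would: the job done as asked, in the order asked, and still so for the second after the job is handed in, with the robot touching nothing.
It also fails if it takes over 48 s, if anything falls off the work surface, if the arm or the gripper's body presses on something with over 40 N, if the wrist force passes 120 N, or if a joint passes its speed limit or range.

ROBOT

A 6-joint arm with a two-finger parallel gripper is mounted at the origin on the work surface. World frame = base frame: x ahead of the robot, y to its left, z up, the work surface at z = 0. Lengths are in m, angles in rad, forces in N, time in s.
With the tool pointing down it reaches from about 0.4 to 0.825 m from the base axis. Payload 7 kg.
Tool frame: the origin (TCP) lies at the centre of the arm's flange, where the gripper is bolted on; the fingertips stand 178 mm ahead of it and the grasp point (between the pads) lies 159 mm ahead of it; z points along the fingers, y is the direction in which the jaws open and shut (so a half turn about z gives the same grasp; the last joint's range is limited). The gripper opens to 88 mm and grips with 3 to 60 N. Pads are 19 mm wide; open, the fingers measure 130 mm over their backs; the gripper's body (78 mm by 193 mm) begins 47 mm behind the grasp point.
Start: joints at [1.539, 0.359, 0.012, 0, -1.224, -0.288], TCP at [0.212, 0.641, 0.405] pointing down, gripper open.
Joint ranges: [-3.07, 3.07], [-1.43, 2.12], [-1.02, 1.25], [-3.03, 1.67], [-3.05, -0], [-3.03, 3.03]. Speed limits (rad/s): [2.39, 2.39, 3.01, 3.14, 3.14, 3.14].

INTERFACE

Orientations are given as [roll, pitch, yaw] about the fixed x, y, z axes, in that order (R = Rz(yaw) Ry(pitch) Rx(roll)).
In Python, from station import * gives the robot as it stands.
- The arm moves only by the tool send_rows, never from a script. Its argument "motion" is a list of rows, each an object with "offset": the shift along the tool's x, y, z in cm, a list of three; "turn": the turn about the tool's z in degrees. In form: [{"offset": [x, y, z], "turn": turn}, ...]. A call has 1 to 8 rows; each row is the pose to reach, as a shift and turn from the pose commanded when the call began, along the tool's axes at that moment; what a row does not reach only later rows make up. A row lasts 1/10 s, in which the tool goes at most 50 mm and 8.59 degrees, less where a joint would pass 70% of its speed; a pose out of reach is approached as far as the arm can. A call with a gripper value outside its range is refused whole. "hand" is the opening, from -1 (shut) to 1 (fully open), set as the call begins (left out, the last holds). The fingers move at their own pace and stop on an object; "squeeze" is the grip in N (left out, the last holds). Time passes only in rows, so rows that repeat a pose let the fingers close. It gives the time, the measured TCP pose, the force and the opening at its end, in the units of the state.
- get_state(): the state, without advancing time (a new reading comes with each control period).
- grab_frame(name): name is "scene" or "top" or "wrist"; returns a dict with "frame" (420x560x3 uint8, blue, green, red), "range_z" (420x560 float32, m along the optical axis (not along the pixel's ray), 0 where there is no reading), "vertical_fov" (degrees; the focal length in pixels is half the picture's height over the tangent of half this angle, whatever the lens; pixels are square), "cx", "cy" (the principal point, pixels), "cam_to_world" (4x4, takes a point from camera to world coordinates). Camera axes: x right, y up, looking along -z (the intrinsics and any distortion apply to the point x, -y, -z); pixel columns grow to the right and rows downward; lengths in m; the calibration is good to about 2 mm. A picture is of the moment at which its call begins.
- job_done(): hands the job in, once; it reports no verdict.
The state is a dict: "t": time; "q": joint angles; "qd": joint speeds; "joint_efforts": joint torques, N m; "eef_pos": TCP position; "ee_rot": TCP orientation; "force": force on the tool from outside, world axes, zero at the start; "moment": the same for the moment, N m; "width": finger opening in m.
Only numpy, scipy, OpenCV 4.12 (cv2) and the standard library are available. Lean on these libraries where they do the work, as an engineer would, in place of code of your own. Each camera call takes 0.05 s, during which the arm holds its last target. There are 200 camera calls.

## Working session

There is one attempt and no reset: what is moved stays moved. The work goes in short steps, Python scripts to look and compute and a tool call to move; the robot and the scene stay as the last step left them, time stands still between calls to the robot, and variables do not carry over. Pictures are saved under pics/ and viewed, about 8 in all and at most 12, crops included, and the job is handed in when it is done.

Besides the shell and the picture viewer there is one more tool, called after "Emit:" as name(argument=value, ...) on one line, values as JSON. send_rows: Moves the arm, as the interface text tells. Its arguments: {"type":"object","properties":{"motion":{"type":"array"},"hand":{"type":"number"},"squeeze":{"type":"number"}},"required":["motion"]}

```bash
mkdir -p pics; ls; python3 - <<'E'
from station import *
import cv2,numpy as np
s=get_state();print(s)
for n in("top","scene"):
    f=grab_frame(n);np.savez(f'{n}0.npz',**f);cv2.imwrite(f'pics/{n}0.png',f['frame']);print(n,f['vertical_fov'],f['cx'],f['cy'],np.round(f['cam_to_world'],3).tolist(),[k for k in f])
E
```

```text
pics
{'t': 0.0, 'q': array([ 1.53912028e+00,  3.59372293e-01,  1.10708405e-02, -3.25966318e-04,
       -1.22409000e+00, -2.88115303e-01]), 'qd': array([ 2.99032372e-05, -7.23699234e-04,  8.79399120e-04,  5.22199711e-04,
       -6.31173171e-04, -8.23463893e-04]), 'joint_efforts': array([ 1.67765702e-04, -5.82711446e+01,  2.93071425e+01,  6.99704468e+00,
        7.23727353e-03, -1.47802734e-04]), 'eef_pos': array([0.21213339, 0.64059995, 0.40374146]), 'ee_rot': array([ 3.13997620e+00, -1.59488474e-04, -3.19902228e-01]), 'force': array([-0.86806915, -0.49660824, -0.20209943]), 'moment': array([-0.0149659 , -0.04835709,  0.0128393 ]), 'width': 0.0878917882778781}
top 53.3736813613051 273.55907749263844 210.476504113157 [[-0.005, 0.999, -0.033, 0.47], [-1.0, -0.006, -0.014, 0.146], [-0.014, 0.033, 0.999, 0.88], [0.0, 0.0, 0.0, 1.0]] ['frame', 'range_z', 'vertical_fov', 'cx', 'cy', 'cam_to_world']
scene 53.28448431743935 270.89904591394327 204.70979824387013 [[0.408, -0.484, 0.774, 1.132], [0.913, 0.193, -0.36, -0.13], [0.025, 0.854, 0.52, 0.503], [0.0, 0.0, 0.0, 1.0]] ['frame', 'range_z', 'vertical_fov', 'cx', 'cy', 'cam_to_world']
```

View pics/top0.png

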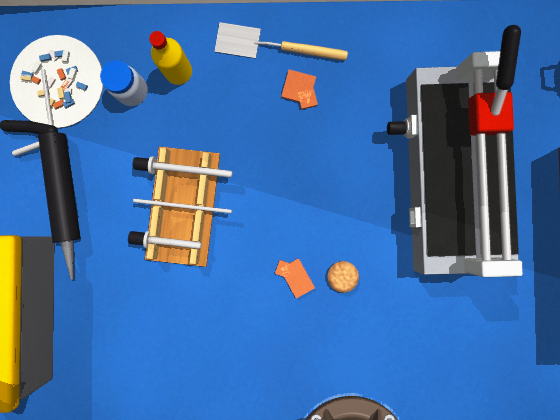

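View pics/scene0.png

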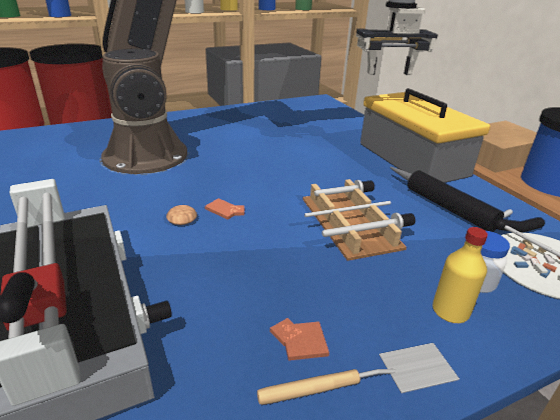

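The top view shows the rack at left, with the long rod in the upper slot: knob (143,164), tip (231,174). The thin bar is in the middle and the short rod below. The cutter is on the right, with its fitted rod at (400,128) and the empty socket at about (415,217). The scene view agrees.

```bash
cat > h.py <<'E'
import numpy as np,cv2
def cloud(f):
    h,w=f['range_z'].shape; fl=h/2/np.tan(np.radians(float(f['vertical_fov']))/2)
    v,u=np.mgrid[:h,:w]; d=f['range_z']
    P=np.stack([(u-f['cx'])/fl*d,-(v-f['cy'])/fl*d,-d],-1)
    M=f['cam_to_world']; W=P@M[:3,:3].T+M[:3,3]; W[d==0]=np.nan
    return W
def pix(f,p):
    M=f['cam_to_world'];c=M[:3,:3].T@(np.array(p)-M[:3,3]);h=f['range_z'].shape[0];fl=h/2/np.tan(np.radians(float(f['vertical_fov']))/2)
    return f['cx']+fl*c[0]/-c[2], f['cy']-fl*c[1]/-c[2]
E
python3 - <<'E'
from h import *
f=dict(np.load('top0.npz'));W=cloud(f);np.set_printoptions(precision=4,suppress=True)
print('table',W[330,200],W[230,350])
for u,v in[(143,164),(152,166),(165,168),(180,169),(190,170),(215,172),(228,174),(415,217),(419,217),(400,128),(412,126),(418,180)]:print(u,v,W[v,u])
im=f['frame']
c=cv2.resize(im[130:280,120:250],None,fx=3,fy=3,interpolation=2);d=cv2.resize(im[100:250,375:450],None,fx=3,fy=3,interpolation=2)
cv2.imwrite('pics/crop1.png',np.hstack([c,d]))
# rod line fit
R=W[150:190,130:240].reshape(-1,3);m=(R[:,2]>.041)&(R[:,2]<.062);print(m.sum())
for u in range(155,236,4):
    col=W[150:195,u];k=np.argmax(np.nan_to_num(col[:30,2]));
    print(u,150+k,col[k],f['frame'][150+k,u])
E
```

```text
table [ 0.2494  0.3143 -0.0025] [ 0.4574 -0.0019 -0.0007]
143 164 [0.5925 0.419  0.0501]
152 166 [0.5889 0.4022 0.0457]
165 168 [0.585  0.3765 0.0436]
180 169 [0.5819 0.3447 0.0498]
190 170 [0.58   0.3249 0.0481]
215 172 [0.5759 0.2752 0.0453]
228 174 [0.5716 0.2489 0.046 ]
415 217 [ 0.4828 -0.1145  0.0729]
419 217 [ 0.4828 -0.1226  0.0717]
400 128 [ 0.6589 -0.0929  0.0577]
412 126 [ 0.66   -0.1128  0.0692]
418 180 [ 0.5551 -0.1245  0.0636]
1149
155 165 [0.5906 0.3956 0.0476] [225 227 229]
159 168 [0.5846 0.3878 0.0468] [154 155 158]
163 166 [0.5882 0.3789 0.0496] [227 229 231]
167 165 [0.5901 0.3707 0.0502] [230 231 233]
171 167 [0.5863 0.3632 0.0481] [227 229 230]
175 170 [0.5803 0.3552 0.0476] [139 142 145]
179 167 [0.5862 0.3471 0.0481] [232 235 236]
183 168 [0.5841 0.3391 0.048 ] [230 232 234]
187 169 [0.5821 0.3311 0.0478] [225 226 227]
191 168 [0.584  0.323  0.0479] [233 234 236]
195 168 [0.5837 0.3146 0.0497] [229 231 232]
199 169 [0.5817 0.3067 0.049 ] [232 234 236]
203 172 [0.5756 0.2986 0.0492] [195 197 201]
207 169 [0.5815 0.2905 0.0499] [232 235 237]
211 172 [0.5756 0.2827 0.0485] [225 227 229]
215 173 [0.5737 0.2748 0.0473] [216 220 221]
219 171 [0.5776 0.2668 0.0475] [236 239 239]
223 174 [0.5714 0.2587 0.0481] [219 221 222]
227 172 [0.5754 0.2506 0.0483] [236 238 238]
231 174 [0.5715 0.2428 0.0471] [193 195 199]
235 166 [0.5938 0.2394 0.0028] [194 110  43]
```

View pics/crop1.png

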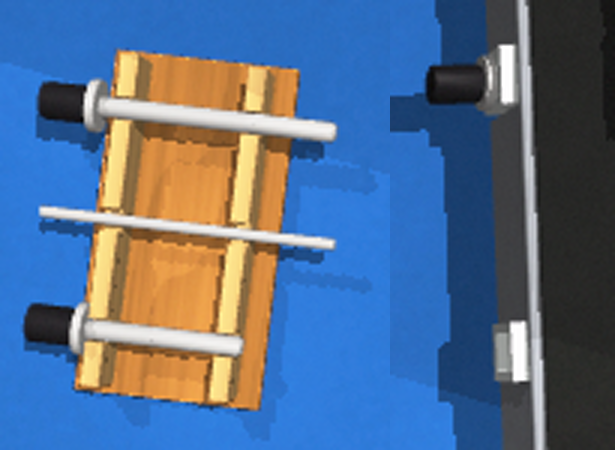

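```bash
cat >> h.py <<'E'
from scipy.spatial.transform import Rotation as Ro
def go(s,p,yaw):
    R=Ro.from_euler('xyz',s['ee_rot']).as_matrix()
    o=100*R.T@(np.array(p)-s['eef_pos']); t=np.degrees((s['ee_rot'][2]-yaw+np.pi)%(2*np.pi)-np.pi)
    print('offset cm',np.round(o,2),'turn',round(t,2),'pos',np.round(s['eef_pos'],4),'rpy',np.round(s['ee_rot'],4),'F',np.round(s['force'],1),'w',round(s['width'],4),'t',s['t'])
def axis(W,im,box,zlo,zhi,bright=None):
    u0,u1,v0,v1=box;P=W[v0:v1,u0:u1].reshape(-1,3);C=im[v0:v1,u0:u1].reshape(-1,3)
    m=(P[:,2]>zlo)&(P[:,2]<zhi)
    if bright is not None:m&=(C.min(1)>bright)&(np.ptp(C.astype(int),axis=1)<20)
    P=P[m];a=np.polyfit(P[:,1],P[:,0],1)
    r=P[:,0]-np.polyval(a,P[:,1]);k=abs(r)<.009;a=np.polyfit(P[k,1],P[k,0],1)
    return a,P[k]
E
python3 - <<'E'
from h import *;from station import *
f=dict(np.load('top0.npz'));W=cloud(f)
a,P=axis(W,f['frame'],(160,240,155,190),.036,.055,130);print('rod x=a*y+b',a,P[:,1].min(),P[:,1].max(),P[:,2].max())
a,P=axis(W,f['frame'],(130,240,150,190),.036,.065,None);print(a,P[:,1].min(),P[:,1].max())
# cutter side: outermost y of points with z>.05 per row away from stubs
r=[]
for v in range(75,270,5):
    row=W[v,395:440];k=np.where((row[:,2]>.075)&(row[:,2]<.09))[0]
    if len(k) and not(115<v<140 or 203<v<230): r.append(row[k[0]])
r=np.array(r);b=np.polyfit(r[:,0],r[:,1],1);print('cutter y=b x+c',b,r[:,2].mean(),np.std(r[:,1]-np.polyval(b,r[:,0])))
for v in range(204,231,3):print(v,[tuple(np.round(W[v,u],3)) for u in range(408,422,2)])
go(get_state(),[.583,.349,.33],-1.676)
E
```

```text
rod x=a*y+b [0.12235509 0.54253062] 0.24276103972000923 0.38654063029228797 0.05043076201135943
[0.09545769 0.55016155] 0.24276103972000923 0.4416009161726263
cutter y=b x+c [ 0.02034489 -0.13569248] 0.0764643760416647 0.0010236041444995454
204 [(np.float64(0.511), np.float64(-0.125), np.float64(-0.002)), (np.float64(0.511), np.float64(-0.128), np.float64(0.001)), (np.float64(0.51), np.float64(-0.126), np.float64(0.021)), (np.float64(0.51), np.float64(-0.126), np.float64(0.032)), (np.float64(0.509), np.float64(-0.125), np.float64(0.047)), (np.float64(0.509), np.float64(-0.127), np.float64(0.054)), (np.float64(0.508), np.float64(-0.125), np.float64(0.071))]
207 [(np.float64(0.505), np.float64(-0.123), np.float64(0.001)), (np.float64(0.505), np.float64(-0.129), np.float64(-0.002)), (np.float64(0.504), np.float64(-0.125), np.float64(0.021)), (np.float64(0.504), np.float64(-0.126), np.float64(0.031)), (np.float64(0.502), np.float64(-0.116), np.float64(0.074)), (np.float64(0.502), np.float64(-0.122), np.float64(0.069)), (np.float64(0.502), np.float64(-0.125), np.float64(0.07))]
210 [(np.f
[... 2396 characters left out ...]
t64(0.072)), (np.float64(0.467), np.float64(-0.121), np.float64(0.071)), (np.float64(0.467), np.float64(-0.126), np.float64(0.067))]
228 [(np.float64(0.461), np.float64(-0.123), np.float64(0.001)), (np.float64(0.461), np.float64(-0.128), np.float64(-0.002)), (np.float64(0.461), np.float64(-0.127), np.float64(0.014)), (np.float64(0.461), np.float64(-0.127), np.float64(0.026)), (np.float64(0.461), np.float64(-0.127), np.float64(0.04)), (np.float64(0.461), np.float64(-0.126), np.float64(0.053)), (np.float64(0.462), np.float64(-0.126), np.float64(0.065))]
offset cm [44.37 16.01  7.41] turn 77.7 pos [0.2122 0.6406 0.4038] rpy [ 3.1401e+00 -2.0000e-04 -3.1990e-01] F [-0.2 -0.   0.7] w 0.0873 t 0.1
```

Emit:
send_rows(motion=[{"offset":[44.4,16,7.4],"turn":77.7},{"offset":[44.4,16,7.4],"turn":77.7},{"offset":[44.4,16,7.4],"turn":77.7},{"offset":[44.4,16,7.4],"turn":77.7},{"offset":[44.4,16,7.4],"turn":77.7},{"offset":[44.4,16,7.4],"turn":77.7},{"offset":[44.4,16,7.4],"turn":77.7},{"offset":[44.4,16,7.4],"turn":77.7}], hand=0.0)

```text
t: 0.9
eef_pos: [0.5242, 0.3952, 0.3421]
ee_rot: [3.141, -0.0, -1.526]
force: [0.7, 1.2, 0.6]
width: 0.0438
```

```bash
python3 - <<'E'
from h import *;from station import *
go(get_state(),[.583,.349,.33],-1.676)
E
```

```text
offset cm [ 4.88 -5.66  1.21] turn 8.61 pos [0.5242 0.3952 0.3421] rpy [ 3.1412e+00 -3.0000e-04 -1.5257e+00] F [0.7 1.2 0.6] w 0.0438 t 0.9
```

Emit:
send_rows(motion=[{"offset":[4.9,-5.6,1.2],"turn":8.6},{"offset":[4.9,-5.6,1.2],"turn":8.6},{"offset":[4.9,-5.6,1.2],"turn":8.6},{"offset":[4.9,-5.6,1.2],"turn":8.6}])

```text
t: 1.3
eef_pos: [0.5818, 0.3499, 0.3299]
ee_rot: [3.141, -0.001, -1.671]
force: [0.1, -0.0, -0.1]
width: 0.0437
```

```bash
python3 - <<'E'
from h import *;from station import *
f=grab_frame("wrist");np.savez('w1.npz',**f);cv2.imwrite('pics/w1.png',f['frame'])
go(get_state(),[.583,.349,.199],-1.676)
print(np.round(f['cam_to_world'],3).tolist())
for p in([.571,.242,.047],[.583,.342,.047],[.592,.436,.053]):print(pix(f,p))
E
```

```text
offset cm [ 0.13 -0.19 13.13] turn 0.33 pos [0.5813 0.3506 0.3303] rpy [ 3.1410e+00 -4.0000e-04 -1.6702e+00] F [-0.4  0.2  0.3] w 0.0439 t 1.35
[[-0.995, -0.097, -0.028, 0.574], [0.101, -0.955, -0.28, 0.273], [0.0, -0.281, 0.96, 0.31], [0.0, 0.0, 0.0, 1.0]]
(np.float64(281.16298437952236), np.float64(64.49627073205056))
(np.float64(278.79876136404033), np.float64(203.1963028984041))
(np.float64(279.5945561809979), np.float64(313.2396969522899))
```

View pics/w1.png

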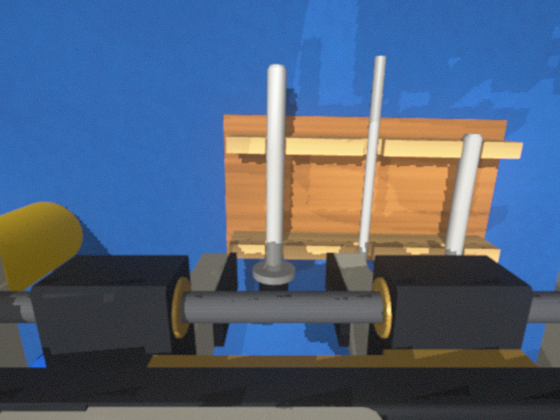

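The wrist view shows the long rod between the fingers, tip at (277,67) and collar at (273,270). The crossbars are at rows 147 and 245.

```bash
python3 - <<'E'
from h import *;from station import *
f=dict(np.load('w1.npz'));W=cloud(f);im=f['frame']
a,P=axis(W,im,(255,300,60,262),.03,.056,None);print(a,P[:,1].min(),P[:,1].max(),np.percentile(P[:,2],95),len(P))
for v in (66,68,70,100,147,150,200,245,268,272):print(v,np.round(W[v,275],4))
# edges-based centreline on plane z=.047
g=im.min(2)
pts=[]
for v in range(75,258,6):
    row=g[v,255:300].astype(int);sat=np.ptp(im[v,255:300].astype(int),axis=1)
    k=np.where((sat<40)&(row>80))[0]
    if len(k)>5:
        c=255+(k.min()+k.max())/2
        M=f['cam_to_world'];fl=210/np.tan(np.radians(float(f['vertical_fov']))/2)
        d=M[:3,:3]@np.array([(c-f['cx'])/fl,-(v-f['cy'])/fl,-1]);pts.append(M[:3,3]+d*((.040-M[2,3])/d[2]))
pts=np.array(pts);b=np.polyfit(pts[:,1],pts[:,0],1);print('centreline',b,np.std(pts[:,0]-np.polyval(b,pts[:,1])),len(pts))
for y in(.242,.342,.35):print(y,np.polyval(a,y),np.polyval(b,y))
E
```

```text
[0.11336221 0.54692506] 0.24068134956458181 0.39352883544384176 0.04719408080856694 3677
66 [0.5754 0.2425 0.0464]
68 [0.5756 0.2438 0.0467]
70 [0.5757 0.245  0.0457]
100 [0.5778 0.2651 0.0466]
147 [0.5814 0.2984 0.0474]
150 [0.5816 0.3007 0.047 ]
200 [0.5856 0.3389 0.048 ]
245 [0.5897 0.377  0.0461]
268 [0.5918 0.3965 0.0478]
272 [0.592  0.399  0.0502]
centreline [0.11960644 0.5455004 ] 0.00018468846055918347 31
0.242 0.5743587122226584 0.5744451605714306
0.342 0.5856949333566187 0.5864058041983283
0.35 0.5866018310473355 0.5873626556884801
```

```bash
python3 - <<'E'
from h import *;from station import *
go(get_state(),[.5868,.348,.199],-1.686)
E
```

```text
offset cm [ 0.2  -0.58 13.13] turn 0.91 pos [0.5813 0.3506 0.3303] rpy [ 3.1410e+00 -4.0000e-04 -1.6702e+00] F [-0.4  0.2  0.3] w 0.0439 t 1.35
```

Emit:
send_rows(motion=[{"offset":[0.2,-0.6,5],"turn":0.9},{"offset":[0.2,-0.6,9],"turn":0.9},{"offset":[0.2,-0.6,11.5],"turn":0.9},{"offset":[0.2,-0.6,13.1],"turn":0.9},{"offset":[0.2,-0.6,13.1],"turn":0.9}])

```text
t: 1.85
eef_pos: [0.5855, 0.3485, 0.1972]
ee_rot: [3.139, -0.003, -1.684]
force: [-0.4, 0.8, 0.8]
width: 0.0439
```

Emit:
send_rows(motion=[{"offset":[0,0,0],"turn":0},{"offset":[0,0,0],"turn":0},{"offset":[0,0,0],"turn":0},{"offset":[0,0,0],"turn":0}], hand=-1, squeeze=45)

```text
t: 2.25
eef_pos: [0.5873, 0.3483, 0.2009]
ee_rot: [-3.14, 0.001, -1.685]
force: [0.5, 0.2, 0.1]
width: 0.0176
```

```bash
python3 - <<'E'
from h import *;from station import *
go(get_state(),[.5868,.348,.299],-1.686)
E
```

```text
offset cm [ 0.02  0.04 -9.81] turn 0.03 pos [0.5873 0.3483 0.2009] rpy [-3.1405e+00  1.4000e-03 -1.6854e+00] F [0.5 0.2 0.1] w 0.0176 t 2.25
```

Grip nearly closed at 17.6 mm (the rod is 14); I'll let it settle, then lift.

Emit:
send_rows(motion=[{"offset":[0,0,0],"turn":0},{"offset":[0,0,0],"turn":0},{"offset":[0,0,0],"turn":0},{"offset":[0,0,-2],"turn":0},{"offset":[0,0,-5],"turn":0},{"offset":[0,0,-9],"turn":0},{"offset":[0,0,-10],"turn":0},{"offset":[0,0,-10],"turn":0}])

```text
t: 3.05
eef_pos: [0.5875, 0.3482, 0.3016]
ee_rot: [-3.139, 0.003, -1.686]
force: [-0.1, 0.1, -2.4]
width: 0.0126
```

```bash
python3 - <<'E'
from h import *;from station import *
f=grab_frame("wrist");np.savez('w2.npz',**f)
go(get_state(),[.483,.05,.29],-np.pi/2+.02)
W=cloud(f);a,P=axis(W,f['frame'],(240,310,5,262),.10,.18,None);print('rod',a,P[:,1].min(),P[:,1].max())
k=np.polyfit(P[:,1],P[:,2],1);print('slope z',k,[np.polyval(k,y) for y in(.25,.39)])
E
```

```text
offset cm [30.78  6.9   0.93] turn -7.75 pos [0.587  0.3478 0.2995] rpy [ 3.1414e+00  7.0000e-04 -1.6861e+00] F [ 0.4 -0.3 -2. ] w 0.0129 t 3.1
rod [0.12147129 0.54574408] 0.24059766100756805 0.3397248361934667
slope z [0.00758042 0.14293208] [np.float64(0.14482718854183238), np.float64(0.14588844785479246)]
```

Emit:
send_rows(motion=[{"offset":[4,0.9,0.1],"turn":-1},{"offset":[8.5,1.9,0.3],"turn":-2},{"offset":[13,2.9,0.4],"turn":-3.3},{"offset":[17.5,3.9,0.6],"turn":-4.5},{"offset":[22,4.9,0.7],"turn":-5.7},{"offset":[26.5,5.9,0.8],"turn":-6.8},{"offset":[30.8,6.9,0.9],"turn":-7.8},{"offset":[30.8,6.9,0.9],"turn":-7.8}])

```text
t: 3.9
eef_pos: [0.4798, 0.0457, 0.2884]
ee_rot: [3.136, -0.002, -1.553]
force: [0.3, -0.1, -2.6]
width: 0.0126
```

Emit:
send_rows(motion=[{"offset":[0,0,0],"turn":0},{"offset":[0,0,0],"turn":0},{"offset":[0,0,0],"turn":0}])

```text
t: 4.2
eef_pos: [0.4837, 0.0507, 0.2901]
ee_rot: [3.141, -0.0, -1.549]
force: [0.3, 0.7, -1.0]
width: 0.0124
```

```bash
python3 - <<'E'
from h import *;from station import *
f=grab_frame("wrist");np.savez('w3.npz',**f);cv2.imwrite('pics/w3.png',f['frame'])
go(get_state(),[.4806,.0275,.211],-np.pi/2+.02)
print(pix(f,[.4835,-.1155,.071]),pix(f,[.4835,-.1155,.052]))
E
```

```text
offset cm [2.31 0.35 7.92] turn 0.13 pos [0.4836 0.0507 0.2902] rpy [ 3.1408e+00 -3.0000e-04 -1.5485e+00] F [-0.3 -0.2 -1.5] w 0.0128 t 4.25
(np.float64(289.1911187362079), np.float64(-83.31907419275183)) (np.float64(288.37512442391954), np.float64(-64.03756986578065))
```

View pics/w3.png

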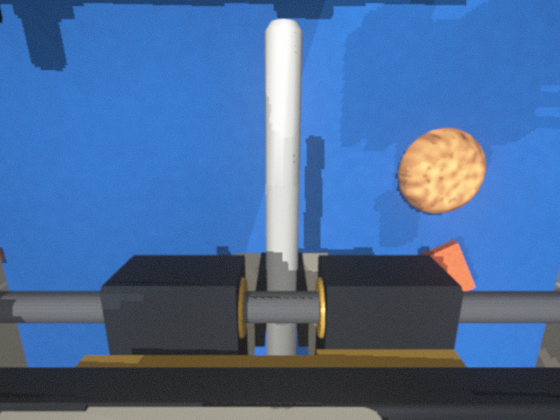

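The view shows the rod held straight, with its tip at (283,22). The socket is outside the frame, so I'll move forward at this height to see it.

Emit:
send_rows(motion=[{"offset":[4,0.3,0],"turn":0.1},{"offset":[7.5,0.3,0],"turn":0.1},{"offset":[7.5,0.3,0],"turn":0.1},{"offset":[7.5,0.3,0],"turn":0.1}])

```text
t: 4.65
eef_pos: [0.4822, -0.0252, 0.2905]
ee_rot: [3.141, -0.0, -1.552]
force: [-0.2, 0.3, -1.7]
width: 0.0127
```

```bash
python3 - <<'E'
from h import *;from station import *
f=grab_frame("wrist");np.savez('w4.npz',**f);cv2.imwrite('pics/w4.png',f['frame'])
g=grab_frame("top");np.savez('t4.npz',**g)
go(get_state(),[.4806,.0275,.211],-np.pi/2+.02)
print(pix(f,[.4835,-.1155,.071]))
E
```

```text
offset cm [-5.19  0.06  7.96] turn 0.01 pos [ 0.4823 -0.0244  0.2906] rpy [ 3.1416  0.     -1.5507] F [ 0.9 -0.1 -1.6] w 0.0127 t 4.75
(np.float64(282.19478087355293), np.float64(85.01412830742406))
```

View pics/w4.png

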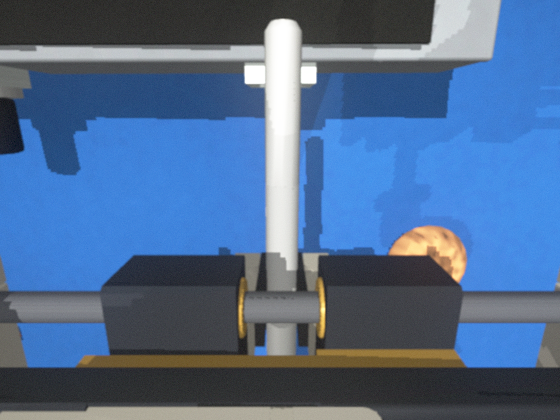

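The stub appears behind the rod, from column 245 to 316 and rows 64 to 84. The rod tip is at (283,22).

```bash
python3 - <<'E'
from h import *
f=dict(np.load('w4.npz'));W=cloud(f);im=f['frame'];M=f['cam_to_world'];fl=210/np.tan(np.radians(float(f['vertical_fov']))/2)
def ray(u,v,z):
    d=M[:3,:3]@np.array([(u-f['cx'])/fl,-(v-f['cy'])/fl,-1]);return M[:3,3]+d*((z-M[2,3])/d[2])
g=im.min(2).astype(int)
for v in(68,72,76,80):
    k=np.where(g[v,235:327]>150)[0]+235;l,r=k.min(),k.max()+1;print('stub',v,l,r,ray(l,v,.071)[:2],ray(r,v,.071)[:2],'mid',(ray(l,v,.071)+ray(r,v,.071))[:2]/2)
for u in(250,258,305,312):
    k=np.where(g[60:100,u]>150)[0]+60;print('front row',u,k.max()+1,ray(u,k.max()+1,.071), W[k.max()-1,u])
P=[]
for u in list(range(60,235,8))+list(range(330,480,8)):
    col=W[45:75,u];k=np.where(col[:,2]>.06)[0]
    if len(k):P.append(ray(u,45+k.max()+1,.078))
P=np.array(P);b=np.polyfit(P[:,0],P[:,1],1);r=P[:,1]-np.polyval(b,P[:,0]);q=abs(r)<.003;print('side',np.polyfit(P[q,0],P[q,1],1),r.std(),q.sum())
c=[]
for v in range(30,240,6):
    k=np.where((g[v,255:312]>90)&(np.ptp(im[v,255:312].astype(int),axis=1)<40))[0]+255
    if len(k) and not 55<v<90:c.append(ray((k.min()+k.max()+1)/2,v,.1316))
c=np.array(c);b=np.polyfit(c[:,1],c[:,0],1);print('rod',b,np.std(c[:,0]-np.polyval(b,c[:,1])),np.polyval(b,-.1155),'tip',ray(283,21,.135))
m=W[30:240,278:288].reshape(-1,3);kz=np.polyfit(m[:,1],m[:,2],1);print('z top',kz,np.polyval(kz,-.12),np.polyval(kz,-.03))
E
```

```text
stub 68 244 317 [ 0.50405682 -0.12367319] [ 0.46507915 -0.12437913] mid [ 0.48456799 -0.12402616]
stub 72 244 317 [ 0.50408075 -0.12168348] [ 0.46498499 -0.12239165] mid [ 0.48453287 -0.12203756]
stub 76 244 317 [ 0.50410483 -0.11968167] [ 0.46489025 -0.12039208] mid [ 0.48449754 -0.12003688]
stub 80 245 317 [ 0.5035902  -0.11767742] [ 0.46479494 -0.11838033] mid [ 0.48419257 -0.11802887]
front row 250 84 [ 0.50091046 -0.1157001   0.071     ] [ 0.5009317  -0.11673931  0.07066788]
front row 258 84 [ 0.49658655 -0.11577845  0.071     ] [ 0.49654713 -0.11674793  0.07160453]
front row 305 84 [ 0.47118446 -0.11623875  0.071     ] [ 0.4711661  -0.11732113  0.07010602]
front row 312 84 [ 0.46740129 -0.1163073   0.071     ] [ 0.46745111 -0.11731539  0.07107214]
side [ 0.02132764 -0.13572956] 0.00012341360507097431 41
rod [-0.01303639  0.48190196] 7.65273545786685e-05 0.4834076675306149 tip [ 0.48371872 -0.13222398  0.135     ]
 ** On entry to DLASCL parameter number  4 had an illegal value
 ** On entry to DLASCL parameter number  4 had an illegal value
 ** On entry to DLASCL parameter number  4 had an illegal value
 ** On entry to DLASCL parameter number  4 had an illegal value
 ** On entry to DLASCL parameter number  5 had an illegal value
 ** On entry to DLASCL parameter number  4 had an illegal valueTraceback (most recent call last):
  File "<stdin>", line 20, in <module>
    c, resids, rank, s = lstsq(lhs, rhs, rcond)
                         ~~~~~^^^^^^^^^^^^^^^^^
    x, resids, rank, s = _umath_linalg.lstsq(a, b, rcond,
                         ~~~~~~~~~~~~~~~~~~~^^^^^^^^^^^^^
                                             signature=signature)
                                             ^^^^^^^^^^^^^^^^^^^^
    raise LinAlgError("SVD did not converge in Linear Least Squares")
numpy.linalg.LinAlgError: SVD did not converge in Linear Least Squares
```

```bash
python3 - <<'E'
from h import *;from station import *
go(get_state(),[.4813,.027,.210],-np.pi/2+.027)
E
```

```text
offset cm [-5.14 -0.01  8.06] turn -0.39 pos [ 0.4823 -0.0244  0.2906] rpy [ 3.1416  0.     -1.5507] F [ 0.9 -0.1 -1.6] w 0.0127 t 4.75
```

Emit:
send_rows(motion=[{"offset":[-3.5,0,0],"turn":-0.4},{"offset":[-5.1,0,0],"turn":-0.4},{"offset":[-5.1,0,3],"turn":-0.4},{"offset":[-5.1,0,6],"turn":-0.4},{"offset":[-5.1,0,8.1],"turn":-0.4},{"offset":[-5.1,0,8.1],"turn":-0.4},{"offset":[-5.1,0,8.1],"turn":-0.4},{"offset":[-5.1,0,8.1],"turn":-0.4}])

```text
t: 5.55
eef_pos: [0.4817, 0.0266, 0.2109]
ee_rot: [-3.14, 0.001, -1.543]
force: [0.3, 0.1, -1.9]
width: 0.0124
```

```bash
python3 - <<'E'
from h import *;from station import *
f=grab_frame("wrist");np.savez('w5.npz',**f)
g=grab_frame("scene");cv2.imwrite('pics/s5.png',cv2.resize(g['frame'][180:400,20:280],None,fx=3,fy=3,interpolation=2)[:600])
go(get_state(),[.4813+.021*.12,.027-.12,.210],-np.pi/2+.027)
W=cloud(f);im=f['frame'];m=W[30:240,278:288].reshape(-1,3);m=m[np.isfinite(m[:,2])&(m[:,2]>.04)];kz=np.polyfit(m[:,1],m[:,2],1);print('z top',kz,np.polyval(kz,-.07),np.polyval(kz,.02),m[:,1].min())
E
```

```text
offset cm [11.93  0.09  0.08] turn -0.0 pos [0.4815 0.0263 0.211 ] rpy [-3.1393e+00  9.0000e-04 -1.5438e+00] F [ 0.1 -0.9 -1.6] w 0.0128 t 5.65
z top [0.01164066 0.05653281] 0.05571796438408078 0.05676562376472508 -0.07751081164337949
```

View pics/s5.png

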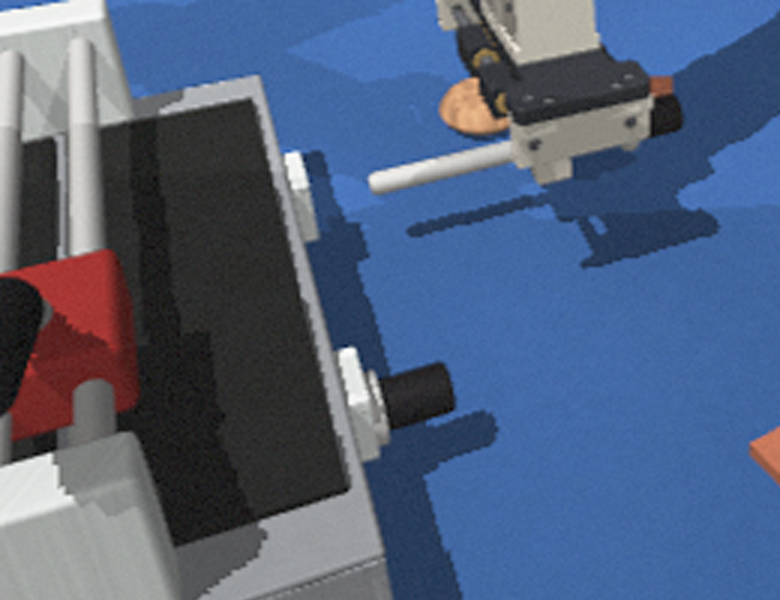

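The rod is lined up with the socket, about 35 mm short of it. Next is the halfway insertion.

Emit:
send_rows(motion=[{"offset":[1.5,0.05,-0.2],"turn":0},{"offset":[3,0.05,-0.2],"turn":0},{"offset":[4.2,0.1,-0.2],"turn":0},{"offset":[5.4,0.1,-0.2],"turn":0},{"offset":[6.6,0.1,-0.2],"turn":0},{"offset":[6.6,0.1,-0.2],"turn":0}])

```text
t: 6.25
eef_pos: [0.4817, -0.0414, 0.2118]
ee_rot: [3.142, -0.0, -1.546]
force: [0.0, -0.4, -1.9]
width: 0.0126
```

Emit:
send_rows(motion=[{"offset":[1.2,0,0],"turn":0},{"offset":[2.4,0,0],"turn":0},{"offset":[3.6,0,0],"turn":0},{"offset":[4.6,0,0],"turn":0},{"offset":[5.2,0,0],"turn":0},{"offset":[5.2,0,0],"turn":0},{"offset":[5.2,0,0],"turn":0}])

```text
t: 6.95
eef_pos: [0.4831, -0.0922, 0.2117]
ee_rot: [3.142, 0.0, -1.545]
force: [0.2, 0.6, -1.8]
width: 0.0126
```

```bash
python3 - <<'E'
from h import *;from station import *
f=grab_frame("wrist");np.savez('w6.npz',**f);W=cloud(f)
go(get_state(),[.4813+.021*.12,.027-.12,.210],-np.pi/2+.027)
im=f['frame'];P=W[95:250,275:292].reshape(-1,3);P=P[np.isfinite(P[:,2])&(P[:,2]>.03)];print(len(P),P[:,1].min(),P[:,1].max(),np.percentile(P[:,2],[50,95]))
E
```

```text
offset cm [ 0.1  -0.06  0.17] turn -0.03 pos [ 0.4831 -0.092   0.2117] rpy [-3.1415  0.     -1.5443] F [ 0.2 -0.2 -1.8] w 0.0124 t 7.0
2620 -0.1737696634528575 -0.1191827159549138 [0.08049598 0.08166666]
```

Emit:
send_rows(motion=[{"offset":[0,0,0.2],"turn":0},{"offset":[0,0,0.4],"turn":0},{"offset":[0,0,0.4],"turn":0}])

```text
t: 7.3
eef_pos: [0.483, -0.0918, 0.2074]
ee_rot: [3.141, -0.0, -1.544]
force: [0.3, 0.1, -1.5]
width: 0.0126
```

Emit:
send_rows(motion=[{"offset":[0,0,0],"turn":0},{"offset":[0,0,0],"turn":0},{"offset":[0,0,0],"turn":0},{"offset":[0,0,0],"turn":0},{"offset":[0,0,0],"turn":0}], hand=0.2)

```text
t: 7.8
eef_pos: [0.4832, -0.0921, 0.2078]
ee_rot: [-3.141, 0.0, -1.544]
force: [0.1, -0.2, 0.2]
width: 0.0472
```

Emit:
send_rows(motion=[{"offset":[0,0,-3],"turn":0},{"offset":[0,0,-7],"turn":0},{"offset":[-4,0,-10],"turn":0},{"offset":[-8.5,0,-10],"turn":0},{"offset":[-8.5,0,-10],"turn":0},{"offset":[-8.5,0,-10],"turn":0}])

```text
t: 8.4
eef_pos: [0.4807, -0.0062, 0.3079]
ee_rot: [-3.141, 0.0, -1.542]
force: [0.2, -0.0, 0.1]
width: 0.0526
```

```bash
python3 - <<'E'
from h import *;from station import *
f=grab_frame("wrist");np.savez('w7.npz',**f);g=grab_frame("top");np.savez('t7.npz',**g);W=cloud(g)
go(get_state(),[.4823,-.116+.1,.205],-np.pi/2+.021)
cv2.imwrite('pics/w7.png',np.hstack([f['frame'][:,100:460],cv2.resize(g['frame'][180:250,350:450],None,fx=4,fy=4)[:420].copy() if 0 else cv2.copyMakeBorder(cv2.resize(g['frame'][180:250,350:450],None,fx=4,fy=4),0,140,0,0,0)]))
E
```

```text
offset cm [ 0.86 -0.15 10.24] turn 0.32 pos [ 0.4807 -0.0075  0.3074] rpy [ 3.1409e+00 -2.0000e-04 -1.5442e+00] F [ 0.  -0.8 -0.8] w 0.0523 t 8.5
```

View pics/w7.png

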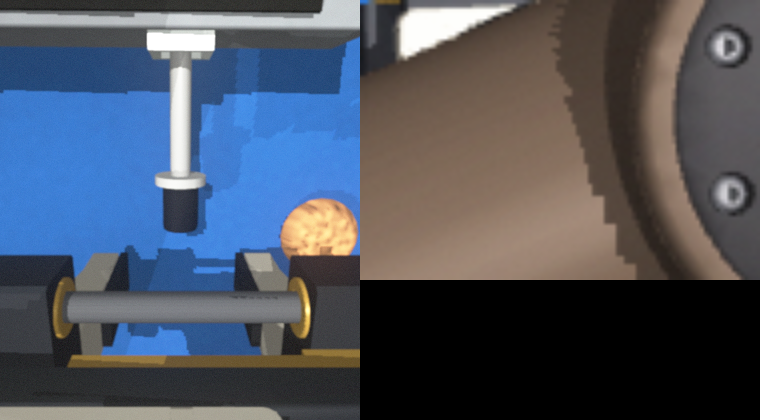

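The released rod lies level, halfway into the socket. In the full frame the collar is at about (280,180) and the knob end at (280,231).

```bash
python3 - <<'E'
from h import *
f=dict(np.load('w7.npz'));W=cloud(f);im=f['frame'];M=f['cam_to_world'];fl=210/np.tan(np.radians(float(f['vertical_fov']))/2)
def ray(u,v,z):
    d=M[:3,:3]@np.array([(u-f['cx'])/fl,-(v-f['cy'])/fl,-1]);return M[:3,3]+d*((z-M[2,3])/d[2])
for v in(60,90,120,150,165,172,176,180,184,190,200,215,228,231,235):print(v,np.round(W[v,280],4),im[v,280])
g=im.min(2).astype(int)
for v in(70,100,130,160):
    k=np.where((g[v,255:310]>110))[0]+255;print(v,k.min(),k.max()+1,ray((k.min()+k.max()+1)/2,v,.046))
for v in(200,210,220):
    k=np.where((im[v,255:310].max(1)<90))[0]+255;print('knob',v,k.min(),k.max()+1,ray((k.min()+k.max()+1)/2,v,.046),ray(k.min(),v,.046)[0]-ray(k.max()+1,v,.046)[0])
E
```

```text
60 [ 0.4849 -0.1135  0.053 ] [146 150 150]
90 [ 0.4844 -0.0958  0.0526] [248 249 250]
120 [ 0.4839 -0.0773  0.0534] [246 248 248]
150 [ 0.4834 -0.0577  0.0521] [242 245 246]
165 [ 0.4831 -0.0477  0.0524] [241 244 244]
172 [ 0.4829 -0.0429  0.0524] [229 231 231]
176 [ 0.4829 -0.0402  0.0527] [211 215 213]
180 [ 0.4828 -0.0394  0.0629] [235 239 238]
184 [ 0.4827 -0.0367  0.0629] [246 248 247]
190 [ 0.4826 -0.0313  0.057 ] [86 80 77]
200 [ 0.4824 -0.0244  0.0575] [70 61 57]
215 [ 0.4821 -0.0139  0.0582] [69 59 53]
228 [ 0.4819 -0.0043  0.058 ] [69 53 50]
231 [ 0.4818 -0.0019  0.0575] [66 52 49]
235 [0.4814 0.022  0.    ] [224 133  65]
70 270 291 [ 0.48446123 -0.10844636  0.046     ]
100 270 291 [ 0.48394185 -0.08993789  0.046     ]
130 270 291 [ 0.48339774 -0.07054864  0.046     ]
160 270 290 [ 0.48317511 -0.05020422  0.046     ]
knob 200 264 298 [ 0.48166188 -0.02151821  0.046     ] 0.024457940180548587
knob 210 264 298 [ 0.48144892 -0.01403785  0.046     ] 0.024665044546574144
knob 220 264 297 [ 0.48159814 -0.00641914  0.046     ] 0.024144122191909145
```

```bash
python3 - <<'E'
from h import *;from station import *
go(get_state(),[.4818,-.017,.205],-np.pi/2+.021)
E
```

```text
offset cm [ 0.95 -0.1  10.24] turn 0.32 pos [ 0.4807 -0.0075  0.3074] rpy [ 3.1409e+00 -2.0000e-04 -1.5442e+00] F [ 0.  -0.8 -0.8] w 0.0523 t 8.5
```

Emit:
send_rows(motion=[{"offset":[1.0,-0.1,3.5],"turn":0.3},{"offset":[1.0,-0.1,7],"turn":0.3},{"offset":[1.0,-0.1,9],"turn":0.3},{"offset":[1.0,-0.1,10.2],"turn":0.3},{"offset":[1.0,-0.1,10.2],"turn":0.3},{"offset":[1.0,-0.1,10.2],"turn":0.3}])

```text
t: 9.1
eef_pos: [0.4822, -0.0178, 0.2056]
ee_rot: [3.141, -0.001, -1.551]
force: [-0.4, 0.0, 0.2]
width: 0.0524
```

Emit:
send_rows(motion=[{"offset":[0,0,0],"turn":0},{"offset":[0,0,0],"turn":0},{"offset":[0,0,0],"turn":0},{"offset":[0,0,0],"turn":0},{"offset":[0,0,0],"turn":0},{"offset":[0,0,0],"turn":0}], hand=-1, squeeze=40)

```text
t: 9.7
eef_pos: [0.4822, -0.017, 0.2059]
ee_rot: [-3.141, 0.0, -1.549]
force: [0.3, -0.2, -0.2]
width: 0.0249
```

Emit:
send_rows(motion=[{"offset":[1.3,0,-0.05],"turn":0},{"offset":[2.6,0,-0.05],"turn":0},{"offset":[3.9,0,-0.05],"turn":0},{"offset":[5.2,0,-0.05],"turn":0},{"offset":[6.3,0,-0.05],"turn":0},{"offset":[7.0,0,-0.05],"turn":0},{"offset":[7.0,0,-0.05],"turn":0}])

```text
t: 10.4
eef_pos: [0.4837, -0.0883, 0.2064]
ee_rot: [-3.141, -0.001, -1.55]
force: [0.1, -3.7, 3.2]
width: 0.0249
```

Emit:
send_rows(motion=[{"offset":[0.2,0,0],"turn":0},{"offset":[0.4,0,0],"turn":0},{"offset":[0.5,0,0],"turn":0},{"offset":[0.5,0,0],"turn":0}])

```text
t: 10.8
eef_pos: [0.484, -0.0916, 0.2065]
ee_rot: [-3.141, 0.0, -1.549]
force: [0.4, 2.2, 6.1]
width: 0.0252
```

Emit:
send_rows(motion=[{"offset":[0.1,0,-0.05],"turn":0},{"offset":[0.1,0,-0.05],"turn":0}])

```text
t: 11.0
eef_pos: [0.4838, -0.0928, 0.2067]
ee_rot: [-3.141, 0.0, -1.549]
force: [0.0, 3.4, 3.2]
width: 0.0251
```

Emit:
send_rows(motion=[{"offset":[0.1,0,-0.05],"turn":0},{"offset":[0.1,0,-0.05],"turn":0}])

```text
t: 11.2
eef_pos: [0.4836, -0.094, 0.2069]
ee_rot: [3.141, 0.0, -1.55]
force: [1.0, 3.5, -0.9]
width: 0.0252
```

Emit:
send_rows(motion=[{"offset":[0.1,0,0],"turn":0},{"offset":[0.1,0,0],"turn":0}])

```text
t: 11.4
eef_pos: [0.4836, -0.0943, 0.2069]
ee_rot: [3.141, 0.001, -1.55]
force: [-1.4, 12.0, 2.0]
width: 0.0248
```

Emit:
send_rows(motion=[{"offset":[0.1,0,0],"turn":0},{"offset":[0.1,0,0],"turn":0}])

```text
t: 11.6
eef_pos: [0.4835, -0.0946, 0.2069]
ee_rot: [3.142, 0.002, -1.55]
force: [-2.5, 18.7, 3.4]
width: 0.025
```

The collar met the socket: the force rose to 19 N with no further travel. I'll relax the push, release and retreat.

Emit:
send_rows(motion=[{"offset":[-0.15,0,0],"turn":0},{"offset":[-0.15,0,0],"turn":0}])

```text
t: 11.8
eef_pos: [0.4835, -0.0941, 0.2069]
ee_rot: [3.141, 0.0, -1.55]
force: [-0.9, 7.7, 1.7]
width: 0.0249
```

Emit:
send_rows(motion=[{"offset":[0,0,0],"turn":0},{"offset":[0,0,0],"turn":0},{"offset":[0,0,0],"turn":0},{"offset":[0,0,0],"turn":0}], hand=0.2)

```text
t: 12.2
eef_pos: [0.4836, -0.0949, 0.2071]
ee_rot: [3.141, -0.0, -1.55]
force: [0.0, 0.7, -0.3]
width: 0.0498
```

Emit:
send_rows(motion=[{"offset":[0,0,-3],"turn":0},{"offset":[0,0,-7],"turn":0},{"offset":[-4,0,-10],"turn":0},{"offset":[-8,0,-10],"turn":0},{"offset":[-8,0,-10],"turn":0},{"offset":[-8,0,-10],"turn":0}])

```text
t: 12.8
eef_pos: [0.4818, -0.014, 0.3073]
ee_rot: [-3.141, 0.0, -1.548]
force: [0.6, 0.1, -0.5]
width: 0.0528
```

```bash
python3 - <<'E'
from h import *;from station import *
f=grab_frame("wrist");g=grab_frame("scene");W=cloud(f)
cv2.imwrite('pics/w8.png',np.hstack([f['frame'][0:260,140:420],g['frame'][150:410,20:440]]))
go(get_state(),[.4818,-.017,.205],-np.pi/2+.021)
for v in range(20,130,5):print(v,np.round(W[v,281],4),f['frame'][v,281])
E
```

```text
offset cm [ 0.19 -0.   10.18] turn 0.01 pos [ 0.4818 -0.0151  0.3068] rpy [ 3.1407e+00 -4.0000e-04 -1.5496e+00] F [-0.6 -0.7 -0.3] w 0.0526 t 12.9
20 [ 0.4851 -0.1373  0.0815] [54 56 55]
25 [ 0.485  -0.1347  0.0824] [50 55 55]
30 [ 0.485  -0.1335  0.0764] [201 198 195]
35 [ 0.4849 -0.1309  0.0769] [222 220 218]
40 [ 0.4849 -0.1285  0.0764] [214 212 208]
45 [ 0.4849 -0.1271  0.0699] [191 196 191]
50 [ 0.4848 -0.1243  0.0709] [255 255 255]
55 [ 0.4847 -0.1217  0.0709] [255 255 255]
60 [ 0.4847 -0.119   0.0713] [255 255 255]
65 [ 0.4846 -0.1169  0.0666] [200 203 201]
70 [ 0.4846 -0.1145  0.0627] [208 212 212]
75 [ 0.4845 -0.1116  0.0644] [255 255 255]
80 [ 0.4845 -0.1093  0.0572] [62 59 57]
85 [ 0.4844 -0.1063  0.0581] [70 63 65]
90 [ 0.4843 -0.1033  0.0598] [73 65 65]
95 [ 0.4843 -0.1004  0.0586] [73 65 64]
100 [ 0.4842 -0.0975  0.0574] [72 67 65]
105 [ 0.4841 -0.0945  0.0582] [70 64 63]
110 [ 0.4841 -0.0914  0.059 ] [68 62 59]
115 [ 0.484  -0.0884  0.0576] [70 61 60]
120 [ 0.4839 -0.0853  0.0578] [70 59 57]
125 [ 0.4838 -0.0822  0.0579] [67 55 51]
```

View pics/w8.png

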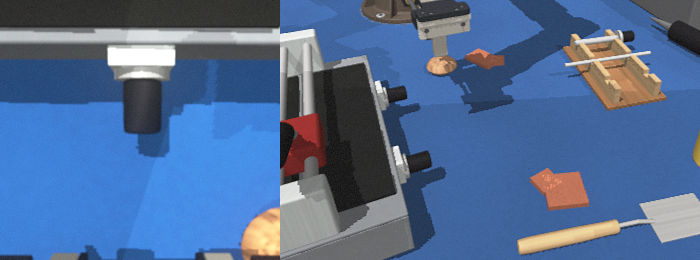

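The collar spans y -0.116 to -0.110, hard against the mouth at -0.116. In the wrist crop it touches the stub at about (141,72). The short rod and the bar still lie on the rack, and the gripper is clear.

```bash
python3 -c "
from station import *
print(job_done())"
```

```text
the job is handed in; nothing more can be done
None
```

The long rod is fitted fully home in the cutter's empty socket, and I handed the job in at about 13 s of the 48 s allowed. I took it from the rack by its shaft and pushed it about 84 mm in. I then let go and backed off, took it again by the knob, and pushed until the collar met the socket.

- **Seated:** the push force rose to about 19 N with almost no further travel. The last wrist image has the collar at y ≈ -0.116 to -0.110 m, against the socket mouth at about -0.116 m.
- **Rest of the scene:** the short rod and the plain bar still lie on the rack, and the gripper is open and clear of everything.
- **Disagreements:** contact came 1 to 2 mm further in than I had estimated, which is within the calibration error. The finger opening read 12.6 mm on the 14 mm shaft and 25 mm on the 26 mm knob. No check failed.

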